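Show the base of the green-labelled spice jar to the date-code reader

ROBOT

A 7-joint arm with a two-finger parallel gripper is mounted at the origin on a cart in front of the work surface, level with it; the furniture and walls round the work are solid. World frame = base frame: x ahead of the robot, y to its left, z up, the work surface at z = 0. Lengths are in m, angles in degrees, forces in N, time in s.
With the tool pointing down it reaches from about 0.35 to 0.775 m from the base axis. Payload 3.1 kg.
Tool frame: the origin (TCP) lies on the centre line of the jaws, within the pads' length; the fingertips stand 17 mm ahead of it and the grasp point (between the pads) lies 2 mm behind it (robot.tip_reach is the distance from the TCP to the fingertips, in m); z points along the fingers, y is the line along which they close (so a half turn about z gives the same grasp; the last joint's range is limited). The gripper opens to 85 mm and grips with 20 to 120 N. Pads are 22 mm wide; open, the fingers measure 114 mm over their backs; the gripper's body (76 mm by 85 mm) begins 54 mm behind the grasp point. The pads swing forward as they close: fully open they stand 13 mm farther back than shut.
Start: joints at [64.303, 17.813, 0.802, 86.603, -0.252, 75.585, -1.558], TCP at [0.218, -0.505, 0.248] pointing down, gripper open.
Joint ranges: [-154.91, 154.91], [-16.99, 109.72], [-72.82, 74.43], [7.12, 147.25], [-82.49, 262.49], [11.32, 116.49], [-174.64, 174.64]. Speed limits (degrees/s): [159.86, 159.86, 180, 180, 180, 180, 180].

INTERFACE

Orientations are given as [roll, pitch, yaw] about the fixed x, y, z axes, in that order (R = Rz(yaw) Ry(pitch) Rx(roll)).
In Python, from station import robot, fingers, vision, workorder, recognise gives the robot as it stands. Calls block until the motion is done:
- robot.move_to(position, orientation): joint-space move of the TCP to a pose.
- robot.line_to(position, orientation=None, velocity=0.15, f_stop=None): straight line of the TCP; orientation=None keeps the orientation; velocity is the mean speed in m/s. With f_stop (N) it stops when the force on the tool has changed by that much, and returns True; else False.
- robot.move_j(angles): joint-space move.
- fingers.gripper_to(opening, force=None): opening from 0.0 (shut) to 1.0 (fully open); force is the grip in N (None keeps the last); returns when the fingers have stopped.
- robot.pause(seconds).
- robot.inverse_kinematics(position, orientation): joint angles nearest the present ones, or None.
- vision.grab_frame(name): name is "side" or "top"; returns the picture (420x560x3 uint8, red, green, blue); there is no depth.
- vision.calibration(name): a dict with "mtx" (3x3 intrinsics, pixels), "extrinsics" (4x4, takes a point from world to camera coordinates). Camera axes: x right, y up, looking along -z (the intrinsics and any distortion apply to the point x, -y, -z); pixel columns grow to the right and rows downward; lengths in m; the calibration is good to about 2 mm. A picture is of the moment at which its call begins. calibration takes no time and is no camera call.
A pose or a line that the arm cannot do raises robot.PlanningError and nothing moves.
- workorder.close_job(): hands the job in; it is judged then, once.
Trained networks look in the newest picture that a camera, given by its name, has taken for a name from the list of things; names that differ only in an ending like _2 or _b are one class to them, and where a whole thing is asked for, a point or a joint stands for the part that bears it (a point fixed in the world has none). Each returns a list of dicts, best first, with "p" (0 to 1); they miss things now and then, are a little off and sometimes report something else, mostly with a low value. They report only what shows in the picture. A call takes as long as a camera call. They do not tell look-alikes from the thing itself.
- recognise(label, camera): "rect" ([centre column, centre row, width, height] in pixels, round what is visible of it).
Readings, each from a call of its own:
- robot.current_time_s(): time.
- robot.current_joint_positions(): joint angles.
- robot.current_dq(): joint speeds.
- robot.current_joint_torque(): joint torques, N m.
- robot.current_tool_pos(): TCP position.
- robot.current_eef_rot(): TCP orientation.
- robot.current_contact_force(): force on the tool from outside, world axes, zero at the start.
- robot.current_torque(): the same for the moment, N m.
- robot.current_finger_gap(): opening from 0.0 (shut) to 1.0 (fully open).
- robot.current_gripper_force(): force on a finger pad.
Only numpy, scipy, OpenCV 4.12 (cv2) and the standard library are available. Lean on these libraries where they do the work, as an engineer would, in place of code of your own. Each camera call takes 0.05 s, during which the arm holds its last target. There are 200 camera calls.

TASK

The pepper mill stands in the way in front of the date-code reader: stand it upright on the round cork trivet and let go of it. Then take the spice jar with the green label out of the wooden caddy and hold it up to the reader so that it can read the date on the jar's underside: base towards the window, centred on it and square to it, about 10 cm away from it. Finish while still holding the jar there, steady in the air; leave the other jars in the caddy, leave everything else where it is, and do not bump the reader.

Things in the scene. Friction and masses are not known exactly. Their poses are not given: they have to be found in the camera images.
- pepper_mill: Dark brown wooden pepper mill, loose, about 0.18 kg: 170 mm tall, body up to 58 mm in diameter below 122 mm, above it a rounded head 50 mm in diameter (widest about 140 mm above the base) with a small 12 mm metal knob from 159 mm up. Origin: centre of its underside, z up along the mill. At the start it stands upright on the worktop close in front of the reader, within its view.
- trivet: Round flat cork trivet, fixed on the worktop at the left: 110 mm in diameter, 8 mm thick. Origin: centre of its underside (on the worktop), so its top is 8 mm above the origin.
- spice_b: The spice jar to be shown: glass jar with a green and white label and a red lid, loose, 0.11 kg, 106 mm tall; body 42 mm in diameter, lid 45 mm in diameter from 85 mm up to the top. Origin: centre of its underside, z points up through the lid. It stands upright in any one of the caddy's three wells (start changes), its label turned roughly to the robot; all three lids are red, this one with a green mark on top, the others with a beige one.
- spice_a: Other spice jar, red lid, red and brown label, same size and origin as the green-labelled one; stands in another well of the caddy and stays there.
- spice_c: Third spice jar, same looks as the other red and brown one, same size and origin; stays in its well of the caddy.
- caddy: Low open wooden caddy, fixed: 64 mm (its x) by 204 mm (its y) and 40 mm high, walls 6 mm, floor 6 mm thick; two cross walls divide it into three wells in a row along its y, centres 66 mm apart, each about 52 x 60 mm. Origin: centre of its underside. The jars stand on its floor and rise well above the walls; beside the jars across the row (its x) there is free room for fingers.
- reader: The date-code reader as a whole, fixed on the worktop: grey foot 100 x 100 x 12 mm, short post, and a white head leaning back. Origin: on the worktop under the centre of the window; its -x side is the front, facing roughly towards the robot. Highest point about 111 mm.
- reader_head: The reader's white head, 90 x 100 x 28 mm, with a black square window (74 x 84 mm) that has a green ring 48 mm in diameter and a lens in its middle. Origin: centre of the window's surface, 85 mm above the worktop. Its z axis points straight out of the window: towards the front (robot) side and up, 35 degrees from vertical.
- view_point (a point): Point in the air 100 mm straight out from the centre of the reader's window, about 167 mm above the worktop: where the centre of the jar's underside belongs. Its z axis is that of the reader head (out of the window); the jar's z axis (base to lid) is to run the same way.
- honey_jar: Bystander: honey jar with a red lid, loose, 65 mm in diameter, 100 mm tall; origin at the centre of its underside.
- tin_tomato: Bystander: green food tin, loose, 75 mm in diameter, 110 mm tall; origin at the centre of its underside.
- matchbox: Bystander: yellow matchbox lying flat, loose, 36 x 54 x 15 mm; origin at the centre of its underside.
Things that resemble listed ones, but are neither listed nor needed, are in the scene too. What is shaped like the pepper_mill but orange or purple is not meant.

How it is judged (in metres and radians):
On the way, in this order (a step that is already met when the one before it is completed fails the run):
1. the pepper mill stands upright on the trivet, let go of (horizontal distance between pepper_mill and trivet below 0.04 m and height (world z) of pepper_mill between 0.005 and 0.014 m and angle between pepper_mill's own z axis and vertical below 0.1 rad and linear speed of pepper_mill below 0.03 m/s and contact force between the fingers and pepper_mill below 0.2 N), for 0.2 s.
2. the green-labelled jar is lifted out of the caddy in the fingers (height (world z) of spice_b above 0.06 m and contact force between the fingers and spice_b above 1 N), for 0.1 s.
At the end, for the whole second after the job is handed in: Fingers hold the jar still, touching only them: underside 75-125 mm out from the window, within 18 mm of its centre across each way, axis within 0.2 rad of the viewing direction, lid away; the mill stands upright on the trivet (centres within 40 mm); both other jars stand in the caddy (z of spice_b in the frame of reader_head between 0.075 and 0.125 m and x of spice_b in the frame of reader_head between -0.018 and 0.018 m and y of spice_b in the frame of reader_head between -0.018 and 0.018 m and angle between the z axis of spice_b and the z axis of reader_head, either way round below 0.2 rad and angle between spice_b's own z axis and vertical below 0.9 rad and linear speed of spice_b below 0.02 m/s and contact force between the fingers and spice_b above 1 N and contact force between spice_b and reader below 0.1 N and contact force between spice_b and pepper_mill below 0.1 N and horizontal distance between pepper_mill and trivet below 0.04 m and height (world z) of pepper_mill between 0.005 and 0.014 m and angle between pepper_mill's own z axis and vertical below 0.1 rad and height (world z) of each of spice_a, spice_c below 0.015 m and angle between each of spice_a, spice_c's own z axis and vertical below 0.25 rad); the arm keeps its last pose, push and grip.
It fails at once if another spice jar is taken or pushed about (more than 3 cm) (distance of any of spice_a, spice_c from where it was at the start of the episode above 0.03 m).
It fails at once if a bystander is pushed more than 3 cm (distance of any of honey_jar, tin_tomato, matchbox from where it was at the start of the episode above 0.03 m).
It fails at once if the pepper mill is tipped over (angle between pepper_mill's own z axis and vertical above 0.7 rad).
It fails at once if the reader is bumped (more than 6 N) by the arm, the jar or the mill (contact force between any of the arm, the fingers, spice_b, pepper_mill and reader above 6 N).
It also fails if it takes over 48 s, if anything falls off the work surface, if the arm or the gripper's body presses on something with over 40 N, if the wrist force passes 120 N, or if a joint passes its speed limit or range.

## Working session

There is one attempt and no reset: what is moved stays moved. The work goes in short steps, each a Python script; the robot and the scene stay as the last script left them, time stands still between calls to the robot, and variables do not carry over. Pictures are saved under pics/ and viewed, at most 10 in all, crops included, and the job is handed in when it is done.

```bash
mkdir -p pics
cat > h.py <<'E'
import numpy as np, cv2
from station import robot, fingers, vision, workorder, recognise
def ray(cam,u,v):
    c=vision.calibration(cam);K=np.array(c["mtx"]);E=np.array(c["extrinsics"])
    d=np.linalg.inv(K)@[u,v,1];d=np.array([d[0],-d[1],-d[2]])
    return -E[:3,:3].T@E[:3,3],E[:3,:3].T@d
def atz(cam,u,v,z):
    o,d=ray(cam,u,v);return o+d*(z-o[2])/d[2]
def proj(cam,P):
    c=vision.calibration(cam);K=np.array(c["mtx"]);E=np.array(c["extrinsics"])
    p=np.atleast_2d(P)@E[:3,:3].T+E[:3,3];p=p*[1,-1,-1];q=p@K.T
    return q[:,:2]/q[:,2:]
E
python3 - <<'E'
from h import *
np.set_printoptions(precision=3,suppress=True)
for cam in("side","top"):
    f=vision.grab_frame(cam);cv2.imwrite(f"pics/{cam}0.png",f[:,:,::-1])
    c=vision.calibration(cam);print(cam,{k:v for k,v in c.items() if k not in("mtx","extrinsics")},np.array(c["mtx"]).tolist(),ray(cam,280,210))
    for n in("pepper_mill","trivet","spice_b","caddy","reader","reader_head","honey_jar","tin_tomato","matchbox"):
        print(n,[(np.round(r["rect"]).astype(int).tolist(),round(r["p"],2)) for r in recognise(n,cam)])
E
```

```text
side {} [[410.19108538277374, 0.0, 273.4618650547964], [0.0, 410.19108538277374, 210.03727600814545], [0.0, 0.0, 1.0]] (array([0.051, 0.285, 1.01 ]), array([ 0.458, -0.192, -0.868]))
pepper_mill [([289, 265, 26, 45], 0.93), ([260, 228, 23, 44], 0.6), ([327, 258, 28, 37], 0.55), ([200, 306, 40, 43], 0.35)]
trivet [([200, 304, 44, 44], 0.58), ([349, 162, 35, 40], 0.41)]
spice_b [([318, 219, 22, 31], 0.93), ([366, 205, 22, 33], 0.93), ([344, 211, 23, 33], 0.8)]
caddy [([338, 222, 80, 38], 0.83)]
reader [([232, 212, 48, 55], 0.93)]
reader_head [([230, 207, 39, 40], 0.56)]
honey_jar [([231, 212, 42, 52], 0.58)]
tin_tomato [([349, 161, 37, 42], 0.73)]
matchbox [([284, 213, 19, 20], 0.51)]
top {} [[482.6790783274488, 0.0, 273.9808577095189], [0.0, 482.6790783274488, 215.6956495975939], [0.0, 0.0, 1.0]] (array([0.351, 0.107, 1.187]), array([ 0.177, -0.022, -0.984]))
pepper_mill [([258, 223, 26, 33], 0.97), ([308, 285, 28, 25], 0.93), ([265, 274, 22, 26], 0.66)]
trivet [([171, 277, 44, 47], 0.77), ([379, 240, 31, 24], 0.47)]
spice_b [([321, 233, 20, 23], 0.92), ([378, 240, 29, 23], 0.86), ([350, 238, 25, 29], 0.72)]
caddy [([345, 239, 91, 36], 0.83)]
reader [([232, 187, 57, 59], 0.66)]
reader_head [([232, 189, 51, 51], 0.67), ([232, 187, 57, 57], 0.56)]
honey_jar [([336, 179, 30, 32], 0.82), ([292, 208, 23, 21], 0.33)]
tin_tomato [([388, 177, 34, 36], 0.72)]
matchbox [([294, 208, 21, 23], 0.71)]
```

Run:
```python
import cv2
a=cv2.imread("pics/top0.png")[140:340,130:430];cv2.imwrite("pics/topc.png",cv2.resize(a,(800,533),interpolation=cv2.INTER_CUBIC))
a=cv2.imread("pics/side0.png")[130:340,160:420];cv2.imwrite("pics/sidec.png",cv2.resize(a,(743,600),interpolation=cv2.INTER_CUBIC))
```

```text
(no output)
```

View pics/topc.png

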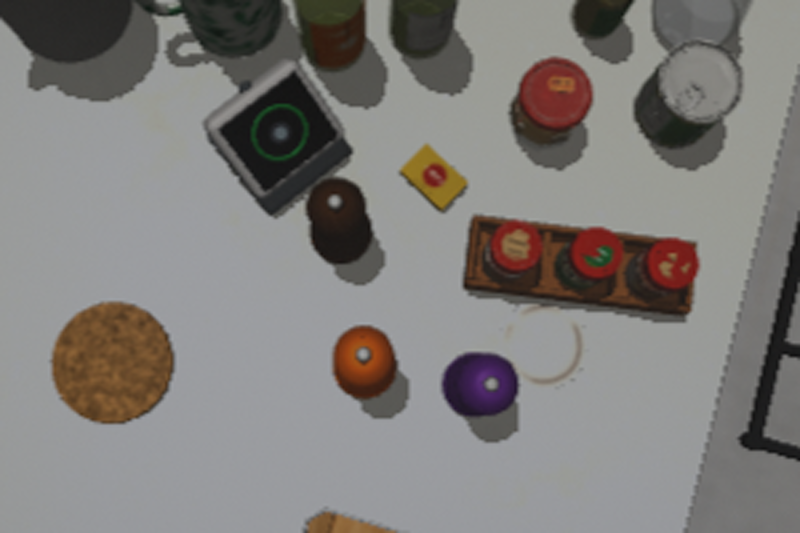

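View pics/sidec.png

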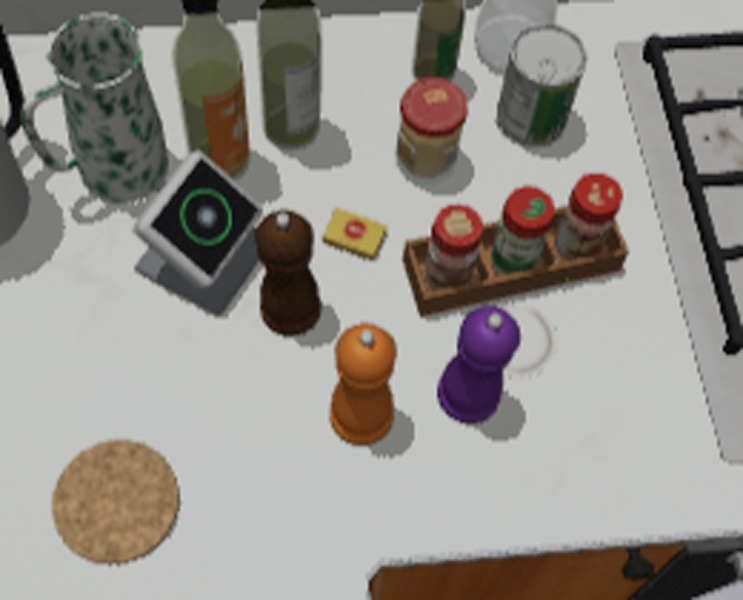

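Candidates for the mill in the top view are dark brown (258,223), orange (265,274) and purple (308,285); the brown one is the right one. Jar lids in the top view are at (323,231) beige, (354,235) green and (381,239) beige, so the middle jar is the one. The crops already confirm both choices.

```bash
cat > m.py <<'E'
from h import *
from scipy.optimize import least_squares
np.set_printoptions(precision=4,suppress=True)
T=lambda p:np.array(p)*.375+[130,140]
S=lambda p:np.array(p)*.35+[160,130]
def tri(t,s):
    A=[];b=[]
    for cam,p in(("top",t),("side",s)):
        o,d=ray(cam,*p);d/=np.linalg.norm(d);M=np.eye(3)-np.outer(d,d);A.append(M);b.append(M@o)
    return np.linalg.lstsq(np.vstack(A),np.hstack(b),rcond=None)[0]
for n,t,s,z in(("knob",(335,201),(283,219),.168),("triv",(113,362),(116,501),.008),("lidb",(597,254),(528,208),.112),("win",(280,132),(206,216),.085),
   ("orange",(363,354),(366,338),.168),("lidA",(516,245),(459,226),.112),("lidC",(672,264),(596,195),.112)):
    print(n,tri(T(t),S(s)),atz("top",*T(t),z),atz("side",*S(s),z))
cs=[atz("top",*T(p),.04) for p in((472,216),(697,243),(690,313),(465,288))]
print("caddy c",np.mean(cs,0),[np.linalg.norm(cs[i]-cs[i-1]).round(3) for i in range(4)])
d=cs[0]-cs[1]+cs[3]-cs[2];print("caddy y yaw",np.degrees(np.arctan2(d[1],d[0])))
# reader: fit yaw by window edges: sample with image gradient-free corners from side + top
a=np.radians(35)
def head(x,y,yaw):
    c,s=np.cos(yaw),np.sin(yaw);Rz=np.array([[c,-s,0],[s,c,0],[0,0,1]])
    z=np.array([-np.sin(a),0,np.cos(a)]);Y=np.array([0,1,0]);X=np.cross(Y,z)
    return Rz@np.c_[X,Y,z],np.array([x,y,.085])
def corners(p,hx,hy):
    R,o=head(*p);return o+np.array([[sx*hx,sy*hy,0] for sx,sy in((1,1),(1,-1),(-1,-1),(-1,1))])@R.T
if __name__=="__main__":
    f={c:cv2.imread(f"pics/{c}0.png") for c in("top","side")}
    def rad(im,p):
        return cv2.remap(im,p[:,0].astype(np.float32)[None],p[:,1].astype(np.float32)[None],cv2.INTER_LINEAR)[0]
    def score(p):
        # contrast across the window edge, inside dark / rim bright (sum over both views)
        R,o=head(*p);t=np.linspace(-.9,.9,25);s=0
        for cam in f:
            g=cv2.cvtColor(f[cam],cv2.COLOR_BGR2GRAY).astype(np.float32)
            for k,(hx,hy) in((1,(.041,.046)),(-1,(.033,.038))):
                L=np.r_[[[hx,hy*q,0] for q in t],[[-hx,hy*q,0] for q in t],[[hx*q,hy,0] for q in t],[[hx*q,-hy,0] for q in t]]
                s+=k*rad(g,proj(cam,o+L@R.T)).mean()
        return s
    w=tri(T((280,132)),S((206,216)))
    best=max((score((w[0]+dx,w[1]+dy,np.radians(yw))),w[0]+dx,w[1]+dy,yw) for dx in np.arange(-.006,.007,.002) for dy in np.arange(-.006,.007,.002) for yw in range(-60,61,2))
    print("reader",best)
    o=[]
    for cam,(x0,y0) in(("top",(190,140)),("side",(190,160))):
        im=cv2.resize(f[cam][y0:y0+90,x0:x0+80],None,fx=5,fy=5,interpolation=cv2.INTER_CUBIC)
        q=(proj(cam,corners((best[1],best[2],np.radians(best[3])),.037,.042))-[x0,y0])*5
        cv2.polylines(im,[q.astype(int)],True,(0,0,255),1);o.append(im)
    cv2.imwrite("pics/fit.png",np.hstack(o))
E
python3 m.py
```

```text
knob [0.5233 0.139  0.161 ] [0.5211 0.1368 0.168 ] [0.5206 0.1422 0.168 ]
triv [ 0.3959  0.3432 -0.0095] [0.3946 0.3384 0.008 ] [0.3906 0.3434 0.008 ]
lidb [ 0.4934 -0.0835  0.101 ] [ 0.4908 -0.0836  0.112 ] [ 0.4892 -0.077   0.112 ]
win [0.5974 0.1912 0.0769] [0.5949 0.1891 0.085 ] [0.5935 0.1934 0.085 ]
orange [0.4008 0.1123 0.1556] [0.3996 0.1112 0.168 ] [0.3963 0.1159 0.168 ]
lidA [ 0.4987 -0.0161  0.0996] [ 0.4967 -0.0152  0.112 ] [ 0.4928 -0.0116  0.112 ]
lidC [ 0.4865 -0.1484  0.0987] [ 0.4838 -0.1469  0.112 ] [ 0.481  -0.1405  0.112 ]
caddy c [ 0.49   -0.0819  0.04  ] [np.float64(0.066), np.float64(0.204), np.float64(0.064), np.float64(0.202)]
caddy y yaw 84.78149858170572Traceback (most recent call last):
  File "m.py", line 39, in <module>
    best=max((score((w[0]+dx,w[1]+dy,np.radians(yw))),w[0]+dx,w[1]+dy,yw) for dx in np.arange(-.006,.007,.002) for dy in np.arange(-.006,.007,.002) for yw in range(-60,61,2))
  File "m.py", line 39, in <genexpr>
    best=max((score((w[0]+dx,w[1]+dy,np.radians(yw))),w[0]+dx,w[1]+dy,yw) for dx in np.arange(-.006,.007,.002) for dy in np.arange(-.006,.007,.002) for yw in range(-60,61,2))
              ~~~~~^^^^^^^^^^^^^^^^^^^^^^^^^^^^^^^^^^
  File "m.py", line 36, in score
    s+=k*rad(g,proj(cam,o+L@R.T)).mean()
               ~~~~^^^^^^^^^^^^^
  File "h.py", line 10, in proj
    c=vision.calibration(cam);K=np.array(c["mtx"]);E=np.array(c["extrinsics"])
ValueError: time passes only in moves, steps and waits
```

```bash
sed -i 's/^def ray/import functools\n@functools.cache\ndef cal(cam): return vision.calibration(cam)\ndef ray/; s/c=vision.calibration(cam);/c=cal(cam);/' h.py; python3 m.py | tail -1
```

```text
reader (np.float32(170.78322), np.float64(0.5954267275151821), np.float64(0.19316389631631475), 40)
```

View pics/fit.png

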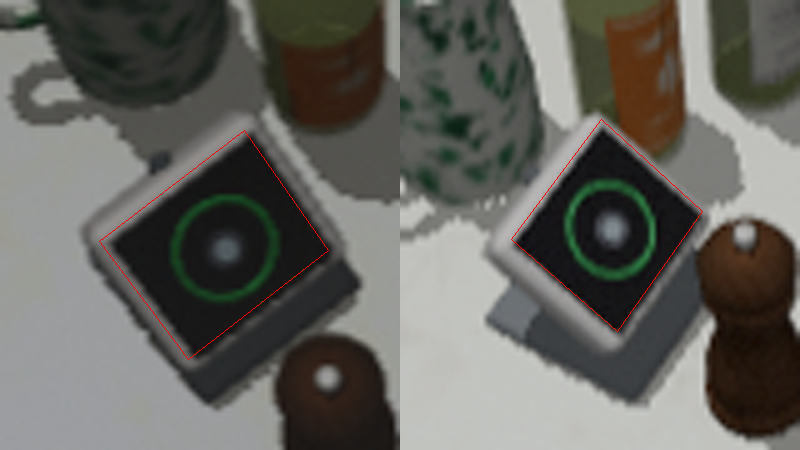

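Run:
```python
from h import *
D=[180,0,40]
M=[.521,.1395];T=[.393,.341]
robot.move_to([*M,.30],D)
print(robot.line_to([*M,.19],velocity=.2), robot.line_to([*M,.141],velocity=.06,f_stop=8))
fingers.gripper_to(0,40)
print(robot.current_finger_gap(),robot.current_gripper_force(),robot.current_tool_pos(),robot.current_time_s())
robot.line_to([*M,.25],velocity=.1)
print(robot.current_finger_gap(),robot.current_gripper_force())
cv2.imwrite("pics/side1.png",vision.grab_frame("side")[100:360,150:430,::-1].repeat(2,0).repeat(2,1))
```

```text
False False
0.5477105966409607 40.900792551547056 [0.52136034 0.13972319 0.14171951] 5.65
0.5471219288613143 41.397350116458256
```

View pics/side1.png

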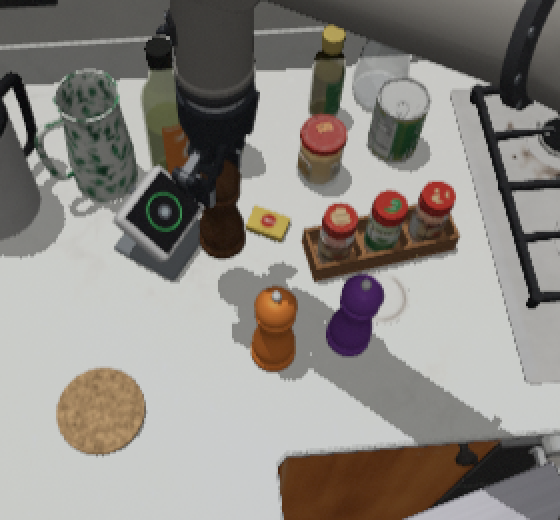

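The mill (upright, around (220,215) in this crop) hangs in the fingers, clear of the reader and the matchbox. Next I place it on the trivet.

Run:
```python
from h import *
T=[.393,.341]
robot.line_to([*T,.25],velocity=.2)
robot.line_to([*T,.165],velocity=.12)
robot.pause(.3)
print(robot.line_to([*T,.144],velocity=.03,f_stop=3),robot.current_tool_pos())
fingers.gripper_to(1.0)
robot.pause(.3)
robot.line_to([*T,.25],velocity=.15)
robot.line_to([.42,.1,.32],velocity=.3)
print(robot.current_time_s())
f=vision.grab_frame("side");g=vision.grab_frame("top")
cv2.imwrite("pics/pl.png",cv2.resize(np.hstack([f[240:360,140:280],g[220:340,110:250]])[:,:,::-1],None,fx=2.5,fy=2.5))
```

```text
True [0.39324686 0.34106447 0.14972898]
12.5583
```

View pics/pl.png

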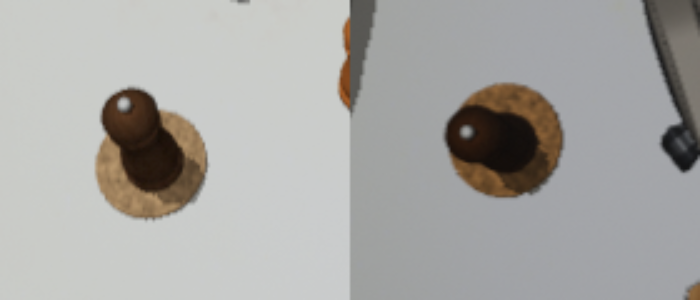

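```bash
cat > plan.py <<'E'
from m import head
from h import *
from scipy.spatial.transform import Rotation as Ro
R,o=head(.595,.192,np.radians(40))
z=R[:,2]
def target(dist,spin,zg=.090):
    # tool z = -head z ; spin about it
    X=R@[np.cos(spin),np.sin(spin),0];Z=-z;Y=np.cross(Z,X)
    return o+z*(dist+zg), Ro.from_matrix(np.c_[X,Y,Z]).as_euler("xyz",degrees=True)
E
sed -i 's/^for n,t,s/if __name__=="__main__":\n  for n,t,s/; s/^    print(n,tri/     print(n,tri/' m.py
python3 - <<'E'
from plan import *
np.set_printoptions(precision=1,suppress=True)
print("mill",atz("top",156.4,272.4,.176),atz("side",140+124/2.5,240+103/2.5,.176))
for y in(84.8,-95.2): print(y,robot.inverse_kinematics([.4905,-.081,.096],[180,0,y]))
print(robot.current_joint_positions())
for s in range(-180,180,30):
    p,e=target(.1,np.radians(s));print(s,p.round(3),e,robot.inverse_kinematics(p,e))
E
```

```text
caddy c [ 0.49   -0.0819  0.04  ] [np.float64(0.066), np.float64(0.204), np.float64(0.064), np.float64(0.202)]
caddy y yaw 84.78149858170572
mill [0.4 0.3 0.2] [0.4 0.3 0.2]
84.8 [ 42.4  26.9 -45.6 105.5  22.7  57.1 -17.8]
-95.2 [ -18.2   22.1   32.5  107.7  -14.5   54.2 -164.3]
[ 33.1   5.5 -52.7  94.    4.4  82.9 -69.8]
-180 [0.5 0.1 0.2] [-180.   35. -140.] [-65.7  -6.4  61.  120.9 -25.1  35.9 143.6]
-150 [0.5 0.1 0.2] [-160.7   29.8 -104.8] None
-120 [0.5 0.1 0.2] [-148.8   16.7  -75.3] [  42.     0.1  -43.1  118.1  -35.1   38.7 -147.8]
-90 [0.5 0.1 0.2] [-145.    0.  -50.] [  43.3    0.1  -44.4  118.1  -35.1   38.7 -117.8]
-60 [0.5 0.1 0.2] [-148.8  -16.7  -24.7] [ 45.6   0.2 -46.7 118.  -35.   38.7 -87.8]
-30 [0.5 0.1 0.2] [-160.7  -29.8    4.8] [ 45.4   0.2 -46.5 118.  -35.   38.7 -57.8]
0 [0.5 0.1 0.2] [180. -35.  40.] [ 41.6   0.  -42.7 118.1 -35.1  38.7 -27.8]
30 [0.5 0.1 0.2] [160.7 -29.8  75.2] [ 36.3  -0.1 -37.5 118.2 -35.2  38.7   2.2]
60 [0.5 0.1 0.2] [148.8 -16.7 104.7] [ 30.5  -0.3 -31.7 118.4 -35.3  38.7  32.2]
90 [0.5 0.1 0.2] [145.   0. 130.] [ 21.9  -0.5 -23.3 118.6 -35.3  38.7  62.1]
120 [0.5 0.1 0.2] [148.8  16.7 155.3] [ 14.1  -0.7 -15.6 118.9 -35.3  38.6  91.9]
150 [0.5 0.1 0.2] [ 160.7   29.8 -175.2] [  2.3  -1.1  -4.  119.2 -35.   38.5 121.6]
```

```bash
python3 - <<'E' | tail -5
from plan import *
J=[.4905,-.081];D=[180,0,84.8]
robot.move_to([*J,.26],D)
print(robot.line_to([*J,.15],velocity=.2),robot.line_to([*J,.096],velocity=.06,f_stop=6))
fingers.gripper_to(0,60)
print(robot.current_finger_gap(),robot.current_gripper_force(),robot.current_tool_pos())
robot.line_to([*J,.23],velocity=.1)
print(robot.current_finger_gap(),robot.current_gripper_force(),robot.current_time_s())
f=vision.grab_frame("side");cv2.imwrite("pics/lift.png",cv2.resize(f[120:320,180:440,::-1],None,fx=2.5,fy=2.5))
E
```

```text
caddy c [ 0.49   -0.0819  0.04  ] [np.float64(0.066), np.float64(0.204), np.float64(0.064), np.float64(0.202)]
caddy y yaw 84.78149858170572
False False
0.5011605692342441 60.63038100488484 [ 0.4911 -0.081   0.0966]
0.509148909060702 60.84914364852011 17.3583
```

View pics/lift.png

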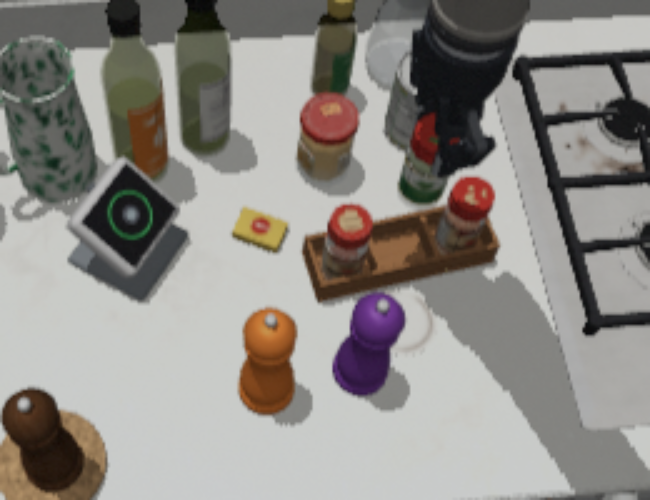

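The green jar is in the fingers at about (425,165) in the crop, and both neighbours still stand in the caddy. Next I present it to the reader.

```bash
python3 - <<'E' | tail -6
from plan import *
s=np.radians(35)
p,e=target(.15,s);robot.line_to([.48,-.03,.30],velocity=.15);robot.move_to(p,e)
p,e=target(.10,s);robot.line_to(p,e,velocity=.08)
robot.pause(.6)
print(robot.current_tool_pos(),p,robot.current_finger_gap(),robot.current_gripper_force(),robot.current_time_s())
o2=[]
for cam,(x0,y0) in(("top",(190,140)),("side",(190,120))):
    im=cv2.resize(vision.grab_frame(cam)[y0:y0+140,x0:x0+100,::-1],None,fx=4,fy=4,interpolation=cv2.INTER_CUBIC)
    # expected outline: base circle (dia 42), lid bottom edge circle (dia 45), window
    t=np.linspace(0,2*np.pi,40)
    for d,r in((.1,.021),(.185,.0225),(.206,.0225)):
        q=(proj(cam,o+np.c_[r*np.cos(t),r*np.sin(t),0*t+d]@R.T)-[x0,y0])*4
        cv2.polylines(im,[q.astype(int)],True,(255,255,0),1)
    o2.append(im)
cv2.imwrite("pics/hold.png",np.hstack(o2))
E
```

```text
caddy c [ 0.49   -0.0819  0.04  ] [np.float64(0.066), np.float64(0.204), np.float64(0.064), np.float64(0.202)]
caddy y yaw 84.78149858170572
[0.5115 0.1219 0.2407] [0.5115 0.1219 0.2406] 0.5054488387545091 60.83762023597956 20.3833
```

View pics/hold.png

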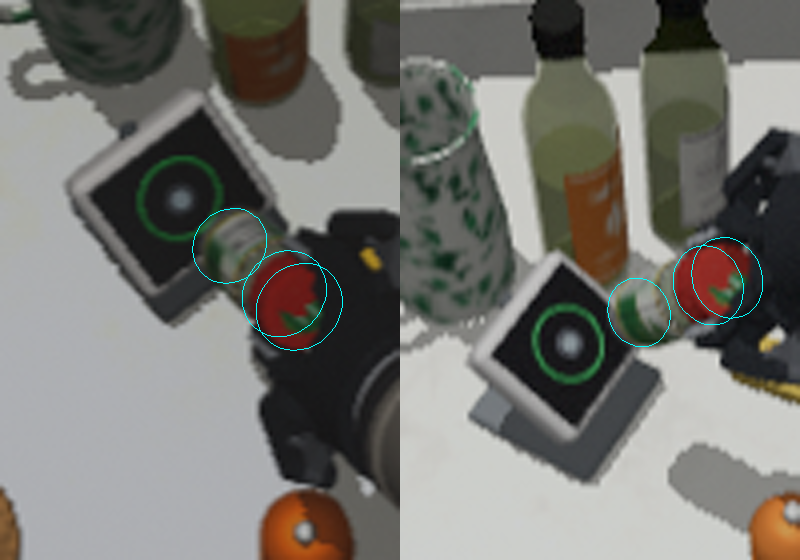

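The jar lines up with the predicted outline in both views to within about 3 mm: base at (230,246) in the top crop and (640,312) in the side crop. It is steady and clear of the reader.

```bash
python3 -c "
from station import workorder
print(workorder.close_job())"
```

```text
the job is handed in; nothing more can be done
None
```

The job is handed in, but no pass or fail result came back: the pepper mill stands upright on the trivet, and the arm is holding the green-labelled jar steady at the reader, base to the window, about 10 cm out and centred to within about 3 mm by the camera images.

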